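# Close the reactor's sloping port with drift and bolt, then switch on

## Robot

A 7-joint arm with a two-finger parallel gripper is mounted at the origin on the work surface. World frame = base frame: x ahead of the robot, y to its left, z up, the work surface at z = 0. Lengths are in mm, angles in rad, forces in N, time in s.
With the tool pointing down it reaches from about 400 to 900 mm from the base axis. Payload 5.6 kg.
Tool frame: the origin (TCP) lies midway between the tips of the shut fingers; the grasp point (between the pads) lies 19 mm behind it; z points along the fingers, y is the line along which they close (so a half turn about z gives the same grasp; the last joint's range is limited). The gripper opens to 92 mm and grips with 3 to 60 N. Pads are 20 mm wide; open, the fingers measure 128 mm over their backs; the gripper's body (75 mm by 189 mm) begins 69 mm behind the grasp point.
Start: joints at [1.27, 0.468, -0.012, 1.603, 0.006, 1.071, -0.056], TCP at [165.677, -628.538, 214.592] pointing down, gripper open.
Joint ranges: [-2.53, 2.53], [-0.31, 2.02], [-1.57, 1.55], [0.28, 2.44], [-1.29, 4.43], [0.15, 1.84], [-2.92, 2.92]. Speed limits (rad/s): [2.57, 2.57, 3.14, 3.14, 3.14, 3.14, 3.14].

## Interface

Orientations are given as a rotation vector (axis times angle).
In Python, from cell import robot, grip, kin, viewer gives the robot as it stands. Calls block until the motion is done:
- robot.movep(position, orientation): joint-space move of the TCP to a pose.
- robot.servo_line(position, feed=150, rotation=None): straight line of the TCP; rotation=None keeps the orientation; feed is the mean speed in mm/s.
- robot.goto_joints(angles): joint-space move.
- grip(opening, newtons=None): opening from 0.0 (shut) to 1.0 (fully open); newtons is the grip in N (None keeps the last); returns when the fingers have stopped.
- robot.hold(seconds).
- kin.ik(position, orientation): joint angles nearest the present ones, or None.
- robot.observe(): the state.
- viewer.read_camera(name): name is "scene" or "top" or "wrist"; returns the picture (480x640x3 uint8, red, green, blue); there is no depth.
- viewer.camera_info(name): a dict with "camera_matrix" (3x3 intrinsics, pixels), "R" (3x3) and "t" (3): a world point X has camera coordinates R X + t. Camera axes: x right, y down, z forward; pixel columns grow to the right and rows downward; lengths in mm; the calibration is good to about 2 mm. A picture is of the moment at which its call begins: read the wrist's pose just before it. camera_info takes no time and is no camera call; for the wrist camera it gives the pose at the moment of the call.
A pose or a line that the arm cannot do raises robot.IKError and nothing moves.
- robot.job_done(): hands the job in; it is judged then, once.
Trained networks look in the newest picture that a camera, given by its name, has taken for a name from the list of things; names that differ only in an ending like _2 or _b are one class to them, and where a whole thing is asked for, a point or a joint stands for the part that bears it (a point fixed in the world has none). Each returns a list of dicts, best first, with "confidence" (0 to 1); they miss things now and then, are a little off and sometimes report something else, mostly with a low value. They report only what shows in the picture. A call takes as long as a camera call. They do not tell look-alikes from the thing itself.
- viewer.silhouettes(name, camera): "mask" (480x640 bool, what is visible of it).
- viewer.pinpoint(name, camera): "at" ([x, y, z] in mm, in the coordinates of the camera as it stood for that picture, good to about 4 mm: a listed point, or the origin of a listed thing).
The state is a dict: "t": time; "joints": joint angles; "joint_velocities": joint speeds; "joint_torque": joint torques, N m; "tcp_pos": TCP position; "tcp_rot": TCP orientation; "contact_force": force on the tool from outside, world axes, zero at the start; "wrist_torque": the same for the moment, N m; "grip_width": opening from 0.0 (shut) to 1.0 (fully open); "grip_force": force on a finger pad.
Only numpy, scipy, OpenCV 4.12 (cv2) and the standard library are available. Lean on these libraries where they do the work, as an engineer would, in place of code of your own. Each camera call takes 0.05 s, during which the arm holds its last target. There are 200 camera calls.

## Task

The cover plate of the reactor's sloping port hangs on its top bolt and may have swung to either side. Find the cover's left hole (seen from the robot) with the tapered drift pin, work the cover into line with it, push it fully home through cover and flange and leave it there as the locating pin, then fit the bolt fully home in the right hole. Then flip the stirrer's isolator toggle over to on (away from the robot), without disturbing the jar, the beaker or the wrench standing by.

Things in the scene. Friction and masses are not known exactly. Their poses are not given: they have to be found in the camera images.
- reactor: Steel bench reactor fixed to the bench: 200 x 200 mm dark base plate, low round vessel 170 mm across and 110 mm high, and a sloping port on top that faces up and towards the robot. Origin: centre of the base's underside; its -x axis is the side the port leans to. The port's highest edge is about 260 mm above the bench.
- flange: Sloping port: fixed steel flange 170 x 220 x 14 mm under a plain aluminium cover plate of the same outline, 10 mm thick. Origin: centre of the cover's outer face. z: outward normal, tilted 30 deg from vertical towards the reactor's -x (the robot); x: up the slope; y: left seen from the robot. The cover has a boss 52 mm across, 12 mm proud, in its middle. Under its holes 60 mm are free.
- cover_pivot (a point): The cover's top bolt, at (45, 0, 0) mm in the flange frame, head 12 mm proud. The cover turns stiffly about it in the port's plane (3 N at a free hole moves it; rubbing drags it). At the start it is swung up to 0.2 rad either way: its free holes then lie up to 22 mm off the flange's, square to the line from here to the hole. This angle is not reported: feel or look for it.
- hole_left (a point): Centre of the flange's left through hole (fixed; diameter 19 mm in flange and cover), given at the level of the cover's outer face, at (-45, +60, 0) mm in the flange frame; axes as the flange's. Flange plus cover: 24 mm thick. The drift belongs here.
- hole_right (a point): Centre of the flange's right through hole (fixed; diameter 18.5 mm in flange and cover), given at the level of the cover's outer face, at (-45, -60, 0) mm in the flange frame; axes as the flange's. The bolt belongs here.
- rack: White plastic block 70 x 170 mm, 75 mm high, fixed, origin at the centre of its underside, z up. Two sockets of 22 mm in its top at y = -45 and +45 mm hold the drift and the bolt upright, either way round, their collars resting on the top.
- drift_grip (a point): Middle of the drift pin's handle. The drift is one steel piece 143 mm long: round handle 22 mm in diameter and 70 mm long, then a collar 30 mm across and 8 mm thick, then a shank 18 mm in diameter for 25 mm that tapers over the last 40 mm to a 6 mm tip. z axis: from tip to handle. This point lies 43 mm above the collar's underside and 108 mm above the tip. 0.25 kg.
- drift_collar (a point): Centre of the underside of the drift's collar, on its axis; rests on the cover when the drift is home, with 65 mm of shank and taper below it. Axes as drift_grip.
- bolt_grip (a point): Middle of the bolt's grip. The bolt is one plain steel piece 98 mm long without a thread: round head 32 mm in diameter and 40 mm long, collar 34 mm across and 8 mm thick, shank 16 mm in diameter, 50 mm long, its last 14 mm tapering to 9 mm. z axis: from tip to head. This point lies 28 mm above the collar's underside and 78 mm above the tip. 0.25 kg.
- bolt_collar (a point): Centre of the underside of the bolt's collar, on its axis; rests on the cover when the bolt is home, with 50 mm of shank below it. Axes as bolt_grip.
- isolator: Grey switch box, 110 x 90 mm, 55 mm high, fixed, origin at the centre of its underside, z up; its -x side faces the robot.
- toggle_pivot (a point): Pivot of the toggle lever, 60 mm above the box's underside at its centre; the lever swings in the box's x-z plane.
- toggle_tip (a point): Tip of the steel toggle lever, 70 mm from the pivot; lever 12 mm thick, 18 mm at the last 22 mm.
- toggle (a joint): Angle of the toggle: 0 = off, leaning 0.45 rad towards the box's -x (the robot); 0.9 = on, leaning 0.45 rad towards +x. It rests against a stop at either end (about 1.5 N at the tip moves it) and snaps over by itself once past upright (0.45).
- reagent: Brown glass jar, 64 mm in diameter, 130 mm high, origin at its underside; leave alone.
- beaker: Glass beaker, 72 mm in diameter at the rim, 90 mm high, origin at its underside; leave alone.
- wrench: Steel wrench lying on the bench; leave alone.
Things that resemble listed ones, but are neither listed nor needed, are in the scene too. Leave any yellow look-alike of the isolator alone.

How it is judged:
By the outcome, as a careful person would: the job done as asked, in the order asked, and still so for the second after the job is handed in, with the robot touching nothing.
It also fails if it takes over 72 s, if anything falls off the work surface, if the arm or the gripper's body presses on something with over 40 N, if the wrist force passes 120 N, or if a joint passes its speed limit or range.

## Working session

There is one attempt and no reset: what is moved stays moved. The work goes in short steps, each a Python script; the robot and the scene stay as the last script left them, time stands still between calls to the robot, and variables do not carry over. Pictures are saved under pics/ and viewed, at most 10 in all, crops included, and the job is handed in when it is done.

```bash
ls; mkdir -p pics
cat > h.py <<'E'
import numpy as np, cv2
from cell import robot, grip, kin, viewer
from scipy.spatial.transform import Rotation as Ro
def snap(cam,fn=None):
    im=viewer.read_camera(cam)
    if fn: cv2.imwrite('pics/'+fn,cv2.cvtColor(im,cv2.COLOR_RGB2BGR))
    return im
def cam(c):
    i=viewer.camera_info(c); return np.array(i["camera_matrix"]),np.array(i["R"]),np.array(i["t"])
def pin(n,c):
    K,R,t=cam(c)
    return [(round(d["confidence"],2),np.round(R.T@(np.array(d["at"])-t),0)) for d in viewer.pinpoint(n,c)]
def proj(X,c):
    K,R,t=cam(c); p=K@(R@np.array(X)+t); return p[:2]/p[2]
E
python3 - <<'E'
from h import *
names="reactor flange hole_left hole_right cover_pivot rack drift_grip drift_collar bolt_grip bolt_collar isolator toggle_pivot toggle_tip reagent beaker wrench".split()
ims=[]
for c in("scene","top"):
    ims.append(snap(c,c+"1.png"))
    print(c)
    for n in names:
        print(n,[(a,b.tolist()) for a,b in pin(n,c)[:4]])
print(robot.observe()['t'],robot.observe()['tcp_rot'],robot.observe()['contact_force'])
E
```

```text
pics
scene
reactor [(0.63, [478.0, -320.0, 121.0]), (0.55, [596.0, 19.0, 0.0])]
flange [(0.77, [550.0, 32.0, 217.0])]
hole_left [(0.81, [528.0, 107.0, 199.0])]
hole_right [(0.78, [495.0, -9.0, 195.0])]
cover_pivot [(0.76, [589.0, 24.0, 241.0])]
rack [(0.72, [473.0, 319.0, 3.0]), (0.18, [550.0, 32.0, 219.0])]
drift_grip [(0.79, [483.0, 272.0, 117.0])]
drift_collar [(0.71, [489.0, 276.0, 75.0])]
bolt_grip [(0.71, [593.0, 22.0, 2.0]), (0.58, [457.0, 361.0, 109.0]), (0.55, [692.0, 280.0, 3.0]), (0.51, [803.0, 43.0, 2.0])]
bolt_collar [(0.52, [461.0, 358.0, 76.0])]
isolator [(0.66, [366.0, -467.0, 1.0]), (0.63, [506.0, -312.0, 1.0])]
toggle_pivot [(0.95, [507.0, -307.0, 62.0]), (0.82, [371.0, -465.0, 62.0])]
toggle_tip [(0.5, [476.0, -323.0, 123.0])]
reagent [(0.56, [689.0, 281.0, 1.0]), (0.41, [525.0, 107.0, 198.0])]
beaker [(0.63, [804.0, 41.0, 4.0]), (0.39, [586.0, 26.0, 239.0])]
wrench [(0.95, [804.0, 40.0, 2.0])]
top
reactor [(0.57, [711.0, -297.0, 2.0]), (0.44, [508.0, -307.0, -4.0])]
flange [(0.74, [546.0, 29.0, 218.0])]
hole_left [(0.77, [527.0, 105.0, 191.0])]
hole_right [(0.68, [497.0, -13.0, 191.0])]
cover_pivot [(0.84, [590.0, 21.0, 237.0]), (0.21, [464.0, 359.0, 102.0])]
rack [(0.77, [474.0, 314.0, 0.0])]
drift_grip [(0.6, [485.0, 273.0, 117.0])]
drift_collar [(0.56, [490.0, 274.0, 72.0])]
bolt_grip [(0.73, [461.0, 360.0, 103.0])]
bolt_collar [(0.62, [464.0, 360.0, 74.0])]
isolator [(0.83, [372.0, -466.0, -5.0]), (0.74, [507.0, -311.0, 0.0])]
toggle_pivot [(0.97, [369.0, -469.0, 56.0]), (0.8, [509.0, -308.0, 60.0])]
toggle_tip [(0.66, [479.0, -323.0, 124.0]), (0.66, [340.0, -472.0, 123.0]), (0.65, [510.0, -312.0, -5.0])]
reagent [(0.92, [693.0, 284.0, 0.0])]
beaker [(0.67, [546.0, 30.0, 215.0]), (0.59, [462.0, 359.0, 74.0]), (0.57, [713.0, -298.0, 0.0])]
wrench [(0.8, [804.0, 38.0, -2.0]), (0.4, [475.0, 314.0, 1.0])]
1.7 [ 3.11553316e+00  4.03687535e-01 -5.40040104e-05] [-0.62536022 -0.76507168 -0.12096737]
```

View pics/scene1.png

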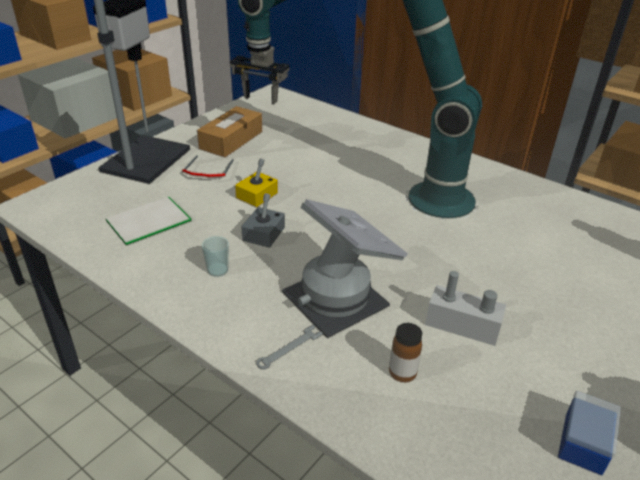

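View pics/top1.png

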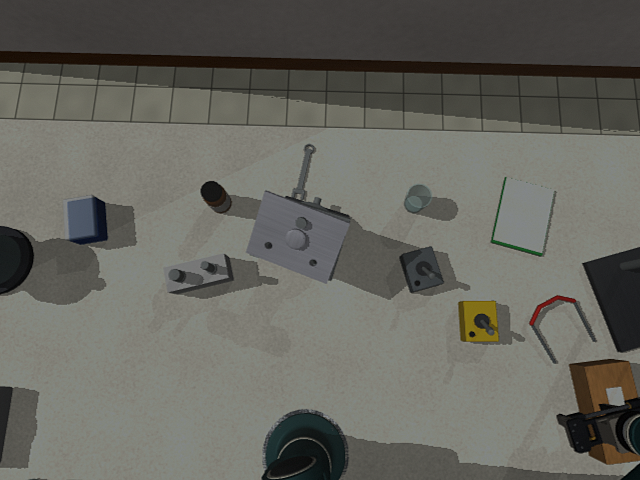

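The scene shows the grey isolator (263,225), its yellow look-alike (257,188), the port (350,230) and the rack (465,312), with the thin handle of the drift at (452,285) and the bolt at (488,300). In the top view the holes are at (268,245) and (316,262), the boss is at (297,240), and the grey isolator is at (421,270) with its lever leaning towards the robot. Next I'll look at the flange square-on with the wrist camera.

```bash
cat >> h.py <<'E'
def ori(z,y):
    z=np.array(z,float);z/=np.linalg.norm(z);y=np.array(y,float);y-=z*(y@z);y/=np.linalg.norm(y)
    return Ro.from_matrix(np.c_[np.cross(y,z),y,z]).as_rotvec()
def frame(yaw,tilt=np.pi/6):
    c,s=np.cos(yaw),np.sin(yaw); h=np.array([c,s,0]);k=np.array([0,0,1.])
    return np.c_[h*np.cos(tilt)+k*np.sin(tilt),[-s,c,0],-h*np.sin(tilt)+k*np.cos(tilt)]
def best(p,z,y):
    "of the two half turns, the one with the smaller joint travel"
    q0=np.array(robot.observe()['joints']);o=[]
    for s in(1,-1):
        r=ori(z,s*np.array(y));q=kin.ik(p,r)
        if q is not None:o.append((np.abs(np.array(q)-q0).max(),r,np.round(q,2)))
    o.sort(key=lambda a:a[0]); return o
E
python3 - <<'E'
from h import *
F=frame(-.265);c=np.array([548,31,217.])
K,R,t=cam("wrist");ob=robot.observe()
T=Ro.from_rotvec(ob['tcp_rot']).as_matrix()
print("cam in tool",T.T@(-R.T@t-ob['tcp_pos']),(R@T).round(2).tolist(),K.tolist())
for d in(200,250):
  for yv in(0,1):
    print(d,yv,[(a,q.tolist()) for a,r,q in best(c+d*F[:,2],-F[:,2],F[:,yv])])
print([(a,q.tolist()) for a,r,q in best([474,316,300],[0,0,-1],[.96,.27,0])])
E
```

```text
cam in tool [  66.55658924   -0.51190603 -169.74951024] [[0.0, 1.0, -0.0], [-0.97, 0.0, -0.24], [-0.24, 0.0, 0.97]] [[389.0949794237187, 0.0, 322.0662272390514], [0.0, 389.0949794237187, 241.06385555212123], [0.0, 0.0, 1.0]]
200 0 [(np.float64(1.4008924761527537), [-0.13, -0.28, -0.24, 2.12, 0.31, 0.88, -0.79]), (np.float64(2.306637767805419), [-0.42, -0.29, -0.01, 2.13, 0.41, 0.92, 2.25])]
200 1 [(np.float64(1.0860299452748885), [0.18, -0.29, -0.47, 2.11, 0.19, 0.85, 0.91]), (np.float64(2.3021225192388024), [-0.13, -0.28, -0.24, 2.12, 0.31, 0.88, -2.36])]
250 0 []
250 1 []
[(np.float64(1.1422160267529724), [0.19, 0.51, -1.15, 1.65, 0.48, 1.3, -0.78]), (np.float64(2.3236996950812894), [0.25, 0.61, -1.31, 1.65, 0.6, 1.36, 2.27])]
```

Run:
```python
from h import *
F=frame(-.265);c=np.array([548,31,217.])
b=best(c+150*F[:,2],-F[:,2],F[:,1]);print(b[0])
robot.movep([330,-450,330],ori([0,0,-1],[-.25,.97,0])) if 0 else None
robot.movep(c+150*F[:,2],b[0][1])
snap("wrist","fl.png")
for n in "flange hole_left hole_right cover_pivot".split(): print(n,[(a,x.tolist()) for a,x in pin(n,"wrist")[:3]])
K,R,t=cam("wrist");np.savez('fl.npz',K=K,R=R,t=t)
for X in(c,c+F@[-45,60,0],c+F@[-45,-60,0],c+F@[45,0,0]):print(proj(X,"wrist"))
ob=robot.observe();print(ob['t'],ob['tcp_pos'],ob['contact_force'])
```

```text
(np.float64(1.0121739749372578), array([ 0.34627357,  2.59807373, -0.09278372]), array([ 0.5 , -0.22, -0.73,  2.14,  0.16,  0.72,  0.96]))
flange [(0.77, [554.0, 30.0, 217.0])]
hole_left [(0.79, [528.0, 101.0, 193.0]), (0.32, [511.0, -311.0, 58.0])]
hole_right [(0.95, [494.0, -14.0, 192.0])]
cover_pivot [(0.92, [591.0, 25.0, 237.0]), (0.61, [706.0, -297.0, -2.0])]
[321.80800446 227.60116918]
[395.70342615 173.25460648]
[247.84138598 173.33299922]
[321.84355785 278.45382859]
4.625 [475.70333528  50.34898467 346.8046063 ] [ 0.10414195  0.44056522 -0.35451702]
```

View pics/fl.png

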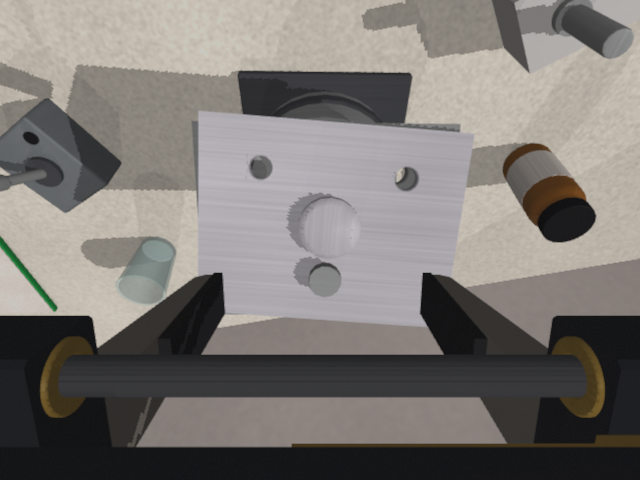

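The cover holes are at (260,167) and (406,178), the boss at (330,228) and the pivot bolt at (325,280). The cover's lower edge, from (198,112) to (473,135), slants about 0.08 rad. Slivers of the fixed flange show at (195,140) and (440,126). I'll zoom in on these.

Run:
```python
import cv2,numpy as np
im=cv2.imread('pics/fl.png')
a=im[100:210,185:285];b=im[100:210,385:485]
o=np.hstack([cv2.resize(x,(400,440),interpolation=cv2.INTER_CUBIC) for x in(a,b)])
cv2.imwrite('pics/crop.png',cv2.convertScaleAbs(o,alpha=1.3))
```

```text
(no output)
```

View pics/crop.png

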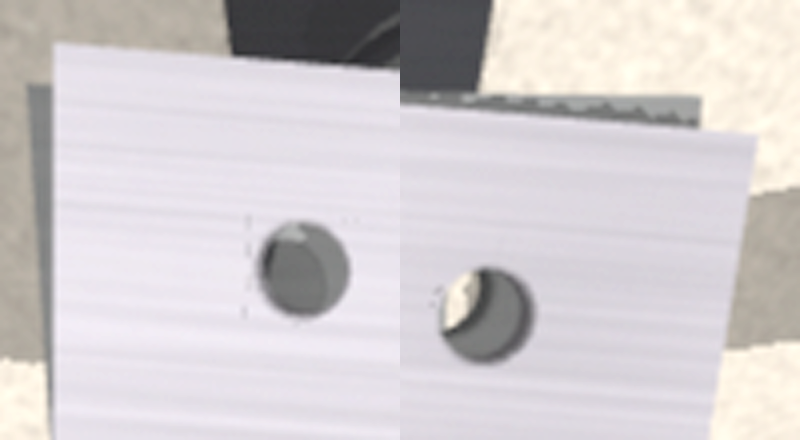

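```bash
cat > fit.py <<'E'
from h import *
from scipy.optimize import least_squares
d=np.load('fl.npz');K,R,t=d['K'],d['R'],d['t']
P=np.array([45,0,0.])
def cov(v,dl):
    return P+Ro.from_rotvec([0,0,dl]).apply(np.array(v,float)-P)
fixed=[((-85,-110,-10),(192,121.2)),((-85,110,-10),(460,124.2)),((45,0,12),(324.7,280.5))]
mov=[((0,0,12),(330.5,227.5)),((-45,-60,0),(261.2,167.5)),((-45,60,0),(406.8,178.5)),((-85,-110,0),(198.5,110.8)),((-85,110,0),(474.2,133.2))]
def pj(X): p=K@(R@X+t); return p[:2]/p[2]
net=[((0,0,0),(551,30.5,217)),((45,0,0),(590,23,238))]
def res(p,full=False):
    c=p[:3];F=frame(p[3]);r=[]
    for v,u in fixed: r+=list(pj(c+F@v)-u)
    for v,u in mov: r+=list(pj(c+F@cov(v,p[4]))-u)
    for v,u in net: r+=list((c+F@v-u)/4)
    return np.array(r)
s=least_squares(res,[548,31,217,-.265,0.],loss='soft_l1')
print(s.x.round(3),res(s.x).round(1).tolist())
c=s.x[:3];F=frame(s.x[3])
for y in(60,-60): print(y,(c+F@[-45,y,0]).round(1),'cover',(c+F@cov((-45,y,0),s.x[4])).round(1),(cov((-45,y,0),s.x[4])-[-45,y,0]).round(1))
np.save('fr.npy',s.x)
E
python3 fit.py
```

```text
[ 5.50370e+02  3.36850e+01  2.13438e+02 -2.76000e-01 -6.90000e-02] [0.3, -0.2, 0.1, -0.6, 0.5, 0.7, -0.9, 1.8, -0.6, -0.4, -0.6, -0.0, 0.8, -0.0, 0.1, 0.0, -0.2, 0.8, -0.9, -0.5, 0.0, -0.5]
60 [529.2 102.  190.9] cover [534.5 106.8 193.1] [4.3 6.  0. ]
-60 [496.5 -13.4 190.9] cover [495.   -6.4 189. ] [-3.9  6.3  0. ]
```

Run:
```python
from h import *
b=best([475,315,260],[0,0,-1],[.963,.27,0]);print(b[0])
robot.movep([475,315,260],b[0][1])
snap("wrist","rk.png")
for n in "rack drift_grip drift_collar bolt_grip bolt_collar".split(): print(n,[(a,x.tolist()) for a,x in pin(n,"wrist")[:2]])
K,R,t=cam("wrist");np.savez('rk.npz',K=K,R=R,t=t)
ob=robot.observe();print(ob['t'],ob['tcp_pos'])
```

```text
(np.float64(1.6131550633702045), array([ 2.50340161, -1.89804762,  0.        ]), array([-0.14,  0.37, -0.63,  1.72,  0.24,  1.13,  2.57]))
rack [(0.89, [474.0, 319.0, -1.0]), (0.62, [690.0, 285.0, 1.0])]
drift_grip [(0.86, [486.0, 274.0, 119.0])]
drift_collar [(0.96, [486.0, 271.0, 75.0])]
bolt_grip [(0.94, [459.0, 364.0, 103.0])]
bolt_collar [(0.91, [465.0, 362.0, 74.0])]
6.3583 [475.27322378 314.51479193 260.41282566]
```

View pics/rk.png

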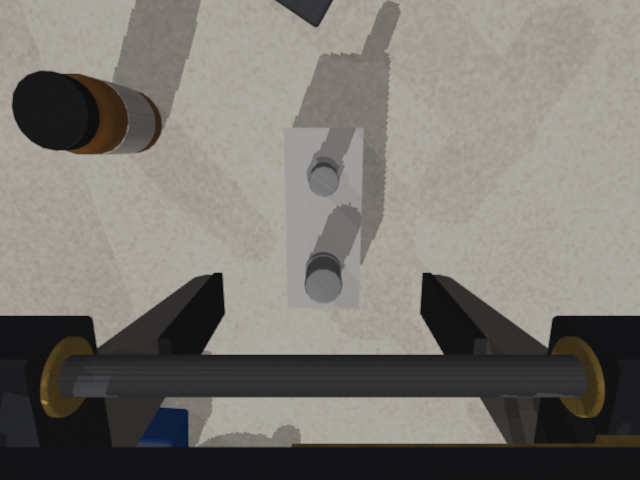

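The drift's top is at (323,180) and the bolt's at (323,285), both upright in the rack. I'll back-project these two and check the wrist range for both half turns.

Run:
```python
from h import *
d=np.load('rk.npz');K,R,t=d['K'],d['R'],d['t']
C=-R.T@t
for u,z in(((323,180),153),((323,285),123)):
    v=R.T@np.linalg.inv(K)@[*u,1.]; print((C+v*(z-C[2])/v[2]).round(1))
p=np.load('fr.npy');c=p[:3];F=frame(p[3])
q0=robot.observe()['joints']
Y=np.array([.963,.27,0])
for s in(1,-1):
    print('grasp',s,np.round(kin.ik([486,274,99],ori([0,0,-1],s*Y)),2))
for a in(0,.3,.59,1.57,-.6):
  for s in(1,-1):
    yv=s*(F@[np.sin(a),np.cos(a),0])
    for h in(24,120):
      for Y0 in(60,-60):
        q=kin.ik(c+F@[-45,Y0,h],ori(-F[:,2],yv)); print(a,s,h,Y0,None if q is None else np.round(q,2))
```

```text
[486.2 273.4 153. ]
[462.1 359.7 123. ]
grasp 1 [-1.46  0.93  1.34  1.97 -1.03  1.16  0.59]
grasp -1 [-0.15  0.53 -0.54  1.89  0.37  0.81  2.53]
0 1 24 60 [-0.14  0.11 -0.36  2.23  0.8   0.56  0.16]
0 1 24 -60 [ 0.51  0.02 -0.7   2.33  0.65  0.4   0.55]
0 1 120 60 [ 0.15 -0.08 -0.67  2.18  0.5   0.71  0.44]
0 1 120 -60 [ 0.48 -0.26 -0.62  2.3   0.11  0.58  1.06]
0 -1 24 60 [-1.75  0.26  1.47  2.3   0.09  0.38 -2.27]
0 -1 24 -60 [ 0.26  0.   -0.46  2.34  0.64  0.4  -2.59]
0 -1 120 60 [ 0.95 -0.21 -1.31  2.16  0.19  0.63 -2.38]
0 -1 120 -60 [ 0.3  -0.25 -0.48  2.31  0.21  0.59 -2.18]
0.3 1 24 60 [-0.16  0.11 -0.34  2.23  0.8   0.56 -0.13]
0.3 1 24 -60 [ 0.51  0.02 -0.7   2.33  0.65  0.4   0.25]
0.3 1 120 60 [ 0.18 -0.08 -0.7   2.18  0.5   0.71  0.14]
0.3 1 120 -60 [ 0.52 -0.27 -0.65  2.3   0.09  0.58  0.78]
0.3 -1 24 60 [ 0.53  0.26 -1.1   2.2   1.03  0.7   2.84]
0.3 -1 24 -60 [ 0.26  0.   -0.46  2.34  0.64  0.4  -2.89]
0.3 -1 120 60 [ 0.95 -0.21 -1.31  2.16  0.19  0.63 -2.68]
0.3 -1 120 -60 [ 0.3  -0.25 -0.48  2.31  0.21  0.59 -2.48]
0.59 1 24 60 [-0.17  0.11 -0.33  2.23  0.8   0.56 -
[... 613 characters left out ...]
7 -1 24 60 [ 0.05  0.13 -0.56  2.22  0.85  0.58  1.7 ]
1.57 -1 24 -60 [ 0.4   0.01 -0.59  2.33  0.64  0.4   2.12]
1.57 -1 120 60 [ 0.09 -0.08 -0.62  2.18  0.51  0.71  2.  ]
1.57 -1 120 -60 [ 0.24 -0.25 -0.43  2.31  0.24  0.6   2.5 ]
-0.6 1 24 60 [-0.    0.13 -0.5   2.22  0.84  0.58  0.74]
-0.6 1 24 -60 [ 0.59  0.02 -0.78  2.33  0.66  0.4   1.14]
-0.6 1 120 60 [ 0.18 -0.08 -0.69  2.18  0.5   0.71  1.04]
-0.6 1 120 -60 [ 0.48 -0.26 -0.62  2.3   0.11  0.58  1.66]
-0.6 -1 24 60 [-1.75  0.26  1.47  2.3   0.09  0.38 -1.67]
-0.6 -1 24 -60 [ 0.26  0.   -0.46  2.34  0.64  0.4  -1.99]
-0.6 -1 120 60 [ 0.95 -0.21 -1.31  2.16  0.19  0.63 -1.78]
-0.6 -1 120 -60 [ 0.3  -0.25 -0.48  2.31  0.21  0.59 -1.58]
```

Run:
```python
from h import *
o=ori([0,0,-1],-np.array([.963,.27,0]))
robot.movep([486.2,273.4,180],o)
robot.servo_line([486.2,273.4,99],feed=120)
grip(0.0,50)
ob=robot.observe();print(ob['t'],ob['tcp_pos'],ob['grip_width']*92,ob['grip_force'],ob['contact_force'])
robot.servo_line([486.2,273.4,300],feed=220)
ob=robot.observe();print(ob['t'],ob['grip_width']*92,ob['contact_force'])
p=np.load('fr.npy');c=p[:3];F=frame(p[3])
yv=F@[np.sin(.59),np.cos(.59),0];r=ori(-F[:,2],yv)
robot.movep(c+F@[-45+2,60+3,145],r)
ob=robot.observe();print(ob['t'],ob['tcp_pos'],ob['grip_width']*92,F.T@ob['contact_force'],np.round(ob['joints'],2))
snap("wrist","d1.png")
K,R,t=cam("wrist");np.savez('d1.npz',K=K,R=R,t=t)
print(pin("drift_grip","wrist")[:1],pin("drift_collar","wrist")[:1],c+F@[-43,63,145+19],c+F@[-43,63,145-24])
```

```text
8.7 [486.09772529 273.39449571  98.96081725] 21.52135244557862 50.00004529953003 [ 0.07207978 -0.06080318 -0.11853032]
9.7667 21.25920782701638 [-0.10368811  0.2528471  -2.9132152 ]
12.0583 [461.9643111  124.35322987 317.44680491] 21.423096528485594 [-1.93057316  0.56412817 -2.70255049] [ 0.41 -0.15 -0.89  2.15  0.36  0.73 -0.02]
[(0.88, array([455., 124., 332.]))] [(0.79, array([475., 119., 298.]))] [452.81225828 126.79477186 333.96583243] [473.49852716 120.93573786 296.72674007]
```

View pics/d1.png

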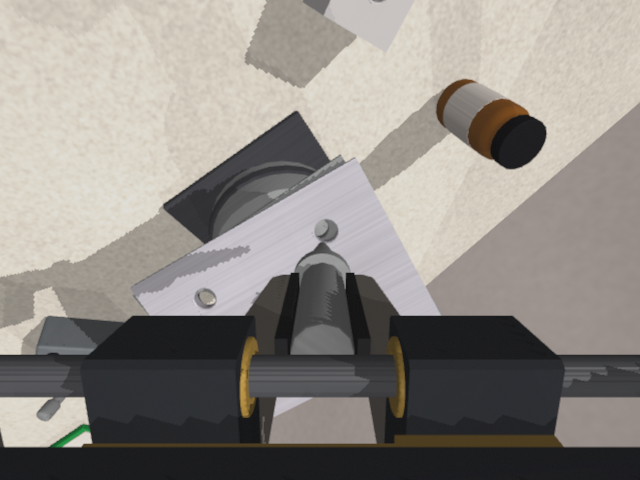

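The drift hangs straight in the fingers, with its tip at about (322,243). The cover's left hole is at (326,230) and its right hole at (205,298). I'll check these against the fit, then go down with force feedback.

```bash
cat > ins.py <<'E'
from h import *
p=np.load('fr.npy');c=p[:3];F=frame(p[3])
def lat(): 
    o=robot.observe(); return F.T@(np.array(o['tcp_pos'])-c), F.T@np.array(o['contact_force']), o
def insert(xy,zs,f0,path=None,gain=.12,dead=4,fmax=30,feed=50,limit=3.0):
    """step down zs (TCP heights), lateral compliance around xy (path: xy as function of z)"""
    off=np.zeros(2)
    for z in zs:
        b=np.array(path(z) if path else xy)
        robot.servo_line(c+F@[*(b+off),z],feed=feed)
        P,f,o=lat();f=f-f0;n=np.linalg.norm(f[:2])
        print(f"z {z:.0f} at {P.round(1)} f {f.round(1)}")
        if f[2]>fmax: return False,z,off
        if n>dead: off=off+f[:2]/n*min(gain*(n-dead),1.2)
    return True,z,off
E
python3 - <<'E'
from ins import *
from fit import cov
d=np.load('d1.npz');K,R,t=d['K'],d['R'],d['t']
pj=lambda X:(lambda q:(q[:2]/q[2]).round(1))(K@(R@X+t))
print(pj(c+F@cov((-45,60,0),p[4])),pj(c+F@cov((-45,-60,0),p[4])),pj(c+F@[-43,63,145-89]))
P,f,o=lat();print(P,f)
E
```

```text
[ 5.50370e+02  3.36850e+01  2.13438e+02 -2.76000e-01 -6.90000e-02] [0.3, -0.2, 0.1, -0.6, 0.5, 0.7, -0.9, 1.8, -0.6, -0.4, -0.6, -0.0, 0.8, -0.0, 0.1, 0.0, -0.2, 0.8, -0.9, -0.5, 0.0, -0.5]
60 [529.2 102.  190.9] cover [534.5 106.8 193.1] [4.3 6.  0. ]
-60 [496.5 -13.4 190.9] cover [495.   -6.4 189. ] [-3.9  6.3  0. ]
[326.2 229.6] [205.6 297.3] [321.6 246.4]
[-43.00567757  63.14477067 144.97914124] [-1.05417748  0.73940104 -2.26329431]
```

Run:
```python
from ins import *
P,f0,o=lat()
def path(z):
    k=np.clip((73-z)/24,0,1); return np.array([-42.9,63])*(1-k)+np.array([-45,60])*k
robot.servo_line(c+F@[-42.9,63,95],feed=120)
r=insert(None,[88,84,81,79,77,75,73,71,69,67,65,63,61,59,57],f0,path,feed=60,fmax=12)
print(r);np.savez('st.npz',f0=f0,off=r[2]);print(lat()[2]['t'])
```

```text
z 88 at [-42.7  63.2  88.5] f [ 0.  -0.1 -0.2]
z 84 at [-42.8  63.   84.2] f [ 0.5 -0.5 -1. ]
z 81 at [-43.   63.   80.9] f [-0.1 -0.6  0.5]
z 79 at [-43.   63.   78.9] f [-0.2 -2.   0.3]
z 77 at [-43.   63.   76.9] f [ 0.5 -0.6  0.3]
z 75 at [-43.   62.9  74.9] f [ 0.9  0.1 -0.4]
z 73 at [-43.   63.   72.9] f [-0.2 -0.9 -0.4]
z 71 at [-43.2  62.7  70.9] f [-0.4 -0.2 -0.1]
z 69 at [-43.2  62.6  68.9] f [-1.1 -1.2  0.3]
z 67 at [-43.1  62.6  67. ] f [1.9 0.1 0. ]
z 65 at [-43.   62.6  65.1] f [2.1 0.9 0.5]
z 63 at [-43.4  61.9  63. ] f [ 3.3 -0.7  0.5]
z 61 at [-43.9  61.4  60.9] f [2.9 1.3 0.9]
z 59 at [-44.2  61.1  58.8] f [ 3.5 -0.1  0.7]
z 57 at [-44.4  60.8  56.8] f [3.  0.6 0.9]
(True, 57, array([0., 0.]))
16.5417
```

Run:
```python
from ins import *
f0=np.load('st.npz')['f0']
def path(z):
    k=np.clip((73-z)/24,0,1); return np.array([-42.9,63])*(1-k)+np.array([-45,60])*k
r=insert(None,[55,53,51,49,47,45,43,41,39,37,35,33,31,29,27,25,24],f0,path,feed=60,fmax=25,gain=.15,dead=5)
print(r);np.savez('st.npz',f0=f0,off=r[2]);print(lat()[2]['t'],lat()[2]['grip_width']*92)
```

```text
z 55 at [-44.5  60.6  54.8] f [2.6 1.6 0.6]
z 53 at [-44.6  60.3  52.9] f [4.7 0.1 0.9]
z 51 at [-44.7  60.1  50.9] f [ 3.  -0.2  1. ]
z 49 at [-44.9  59.7  48.8] f [ 4.5 -0.5  1. ]
z 47 at [-45.   59.7  46.8] f [ 4.4 -1.3 -0.6]
z 45 at [-45.   59.8  44.8] f [ 4.9 -0.6 -1.3]
z 43 at [-44.9  59.8  42.8] f [ 5.  -1.2 -0.6]
z 41 at [-45.   59.7  40.8] f [ 4.7 -1.6  0.4]
z 39 at [-45.   59.6  38.8] f [ 5.7 -2.2  0.5]
z 37 at [-45.   59.6  36.7] f [ 4.3 -2.5  0.8]
z 35 at [-45.   59.6  34.8] f [ 3.8 -3.4 -0.2]
z 33 at [-45.   59.6  32.7] f [ 4.7 -3.8  1.2]
z 31 at [-44.9  59.6  30.7] f [ 4.9 -4.5 -0.1]
z 29 at [-44.9  59.5  28.7] f [ 2.4 -3.8 -1.5]
z 27 at [-44.8  59.5  26.8] f [ 2.3 -3.8 -0.7]
z 25 at [-44.7  59.6  25.4] f [ 1.5 -5.5 10.4]
z 24 at [-44.7  59.7  25.3] f [-0.7 -8.6 24.8]
(True, 24, array([ 0.4826644 , -0.98519781]))
20.7917 21.341067635324666
```

Run:
```python
from ins import *
grip(1.0)
P,f,o=lat();print(f)
robot.servo_line(c+F@[-45,60,150],feed=200)
snap("wrist","d2.png");print('collar',pin("drift_collar","wrist")[:2],c+F@[-45,60,0]);print(pin("drift_grip","wrist")[:1],c+F@[-45,60,43])
o=ori([0,0,-1],-np.array([.963,.27,0]))
robot.movep([462.1,359.7,190],o)
robot.servo_line([462.1,359.7,89],feed=120)
grip(0.0,50)
ob=robot.observe();print(ob['t'],ob['tcp_pos'],ob['grip_width']*92,ob['contact_force'])
robot.servo_line([462.1,359.7,300],feed=220)
ob=robot.observe();print(ob['t'],ob['grip_width']*92,ob['contact_force'])
yv=F@[np.sin(.59),np.cos(.59),0];r=ori(-F[:,2],yv)
for q in([-45,60,185],[-45,0,165],[-45,-60,150],[-45,-60,90],[-45,-60,14]):
    k=kin.ik(c+F@q,r);print(q,None if k is None else np.round(k,2))
```

```text
[-0.44325145  0.27382113 -0.15990405]
collar [(0.82, array([527.,  99., 191.]))] [529.22468981 102.03423927 190.93766621]
[(0.73, array([512., 108., 225.]))] [508.53842092 107.89327328 228.17675858]
26.8 [462.08608386 359.72477859  88.98103581] 31.040429665975417 [0.07831029 0.07615706 0.08660195]
27.9083 31.151041474940396 [ 0.36954267  0.22990604 -3.67229591]
[-45, 60, 185] [ 0.45 -0.27 -0.88  2.13  0.19  0.8   0.15]
[-45, 0, 165] [ 0.38 -0.3  -0.68  2.21  0.15  0.73  0.29]
[-45, -60, 150] None
[-45, -60, 90] [ 0.76 -0.21 -0.86  2.3   0.08  0.49  0.51]
[-45, -60, 14] [ 0.69  0.07 -0.89  2.32  0.77  0.4  -0.14]
```

View pics/d2.png

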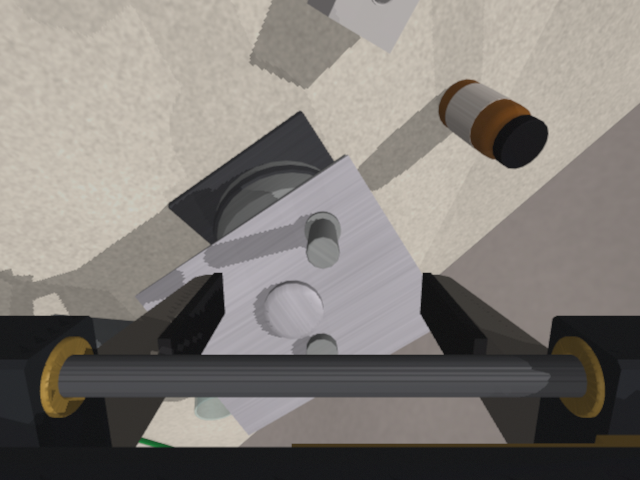

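The drift is home, its collar flush on the cover at about (322,225), and the cover is now square with the flange. The bolt is in the fingers, so I'll fit it next.

Run:
```python
from ins import *
yv=F@[np.sin(.59),np.cos(.59),0];r=ori(-F[:,2],yv)
robot.movep(c+F@[-45,60,185],r)
robot.servo_line(c+F@[-45,0,160],feed=150)
for h in(125,115,105,95):
    try: robot.servo_line(c+F@[-45,-60,h],feed=150);break
    except robot.IKError: print('no',h)
robot.hold(.1);P,f0,o=lat();print(h,P,f0,o['t'])
s=insert([-45,-60],[75,66,62,58,54,50,46,42,38,34,30,26,22,19,17,15,14],f0,feed=70,fmax=22,gain=.15,dead=4)
P,f,o=lat();print(s,o['t'],P,f)
```

```text
125 [-44.27116839 -58.64434152 125.6187412 ] [-1.59548506 -0.24103968 -2.5817384 ] 31.1917
z 75 at [-44.8 -59.9  75.1] f [ 1.  -0.4 -0.2]
z 66 at [-45.1 -60.   66.1] f [ 0.2  0.4 -0.1]
z 62 at [-45.  -60.   62.2] f [-0.3  0.3 -0. ]
z 58 at [-45.1 -60.   58.1] f [ 0.2  0.7 -0.3]
z 54 at [-45.1 -60.   54. ] f [ 1.  -0.4  1.1]
z 50 at [-45.1 -60.   50. ] f [ 0.8  1.8 -0.3]
z 46 at [-45.1 -60.   46. ] f [-0.1  0.2 -0.2]
z 42 at [-45.1 -60.   42. ] f [0.7 0.3 0.5]
z 38 at [-45.1 -60.   38. ] f [-0.1  0.7  0.2]
z 34 at [-45.1 -60.   34. ] f [0.6 0.5 1. ]
z 30 at [-45.1 -59.9  30. ] f [0.9 0.2 0.4]
z 26 at [-45.1 -59.8  26. ] f [-0.5  1.1 -0.2]
z 22 at [-45.  -59.8  22. ] f [0.8 0.3 0.7]
z 19 at [-45.  -59.8  19.1] f [0.5 0.7 0.3]
z 17 at [-45.  -59.9  17. ] f [0.6 0.5 0.4]
z 15 at [-44.7 -59.9  15.5] f [-1.3 -0.8 13.3]
z 14 at [-44.7 -59.9  15.3] f [-4.4 -3.3 33.4]
(False, 14, array([0., 0.])) 36.0833 [-44.65490336 -59.94989565  15.33273003] [-6.02238773 -3.5279158  30.83166131]
```

The bolt is seated. I'll release it, retract and look at the isolator.

Run:
```python
from ins import *
grip(1.0)
robot.servo_line(c+F@[-45,-60,115],feed=180)
snap("wrist");print('bolt',pin("bolt_collar","wrist")[:2],c+F@[-45,-60,0])
P0=np.array([440,-335,260.])
X=np.array([.93,.36,0]);Y=np.array([-.36,.93,0])
b=best(P0,[0,0,-1],Y);print([(x[0],x[2].tolist()) for x in b])
robot.movep(P0,b[0][1]); grip(0.0,20)
snap("wrist","tg.png")
for n in("isolator","toggle_pivot","toggle_tip"):print(n,[(a,x.tolist()) for a,x in pin(n,"wrist")[:3]])
K,R,t=cam("wrist");np.savez('tg.npz',K=K,R=R,t=t)
print(robot.observe()['t'])
```

```text
bolt [(0.93, array([498., -12., 189.]))] [496.52310464 -13.42400569 190.93766621]
[(np.float64(1.2116081733279271), [1.07, 0.32, -0.59, 1.76, 0.2, 1.11, -0.78]), (np.float64(2.240078245863991), [0.18, 0.27, 0.49, 1.82, -0.14, 1.09, 2.67])]
isolator [(0.8, [503.0, -311.0, -1.0]), (0.62, [369.0, -469.0, -1.0])]
toggle_pivot [(0.97, [369.0, -466.0, 55.0]), (0.72, [510.0, -312.0, 65.0])]
toggle_tip [(0.67, [477.0, -322.0, 116.0])]
40.7917
```

View pics/tg.png

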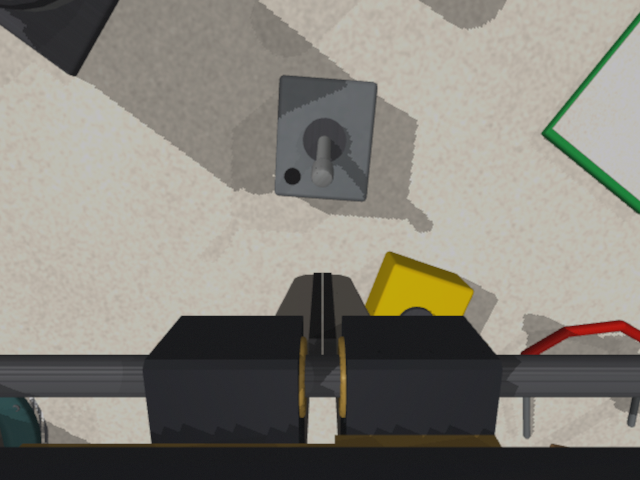

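The grey lever's knob is at (322,175) and its base at (324,138), in line with the tool's push direction. The yellow look-alike at (420,290) is clear of the path, so I'll push now.

Run:
```python
from h import *
X=np.array([.928,.373,0]);piv=np.array([508.5,-310,0])
at=lambda s,z: piv+s*X+[0,0,z]
robot.servo_line(at(-72,104),feed=150)
f0=np.array(robot.observe()['contact_force'])
for s in(-45,-38,-32,-26,-21,-17,-13,-9,-6,-3,0):
    robot.servo_line(at(s,104),feed=60)
    f=(np.array(robot.observe()['contact_force'])-f0)@X;print(s,round(f,1))
    if f<-8: break
robot.servo_line(at(-60,104),feed=150)
robot.servo_line(at(-72,260),feed=200)
im=snap("wrist","t2.png");print([(a,x.tolist()) for a,x in pin("toggle_tip","wrist")[:3]]);print(robot.observe()['t'])
a=im[60:260,200:440];o=[cv2.resize(a,(480,400))]
im=snap("top");o.append(cv2.resize(im[170:320,220:460],(640,400)))
cv2.imwrite('pics/t3.png',cv2.resize(cv2.cvtColor(np.hstack(o),cv2.COLOR_RGB2BGR),(800,286)))
for n in("drift_collar","bolt_collar","toggle_tip"):print(n,[(a,x.tolist()) for a,x in pin(n,"top")[:3]])
```

```text
-45 -1.8
-38 -1.1
-32 -1.0
-26 0.6
-21 -1.4
-17 -0.8
-13 -0.5
-9 -2.0
-6 -1.0
-3 -0.5
0 0.0
[(0.66, [534.0, -303.0, 117.0])]
46.6833
drift_collar [(0.65, [534.0, 104.0, 189.0])]
bolt_collar [(0.46, [495.0, -14.0, 193.0])]
toggle_tip [(0.7, [587.0, 23.0, 237.0]), (0.49, [538.0, -303.0, 124.0])]
```

View pics/t3.png

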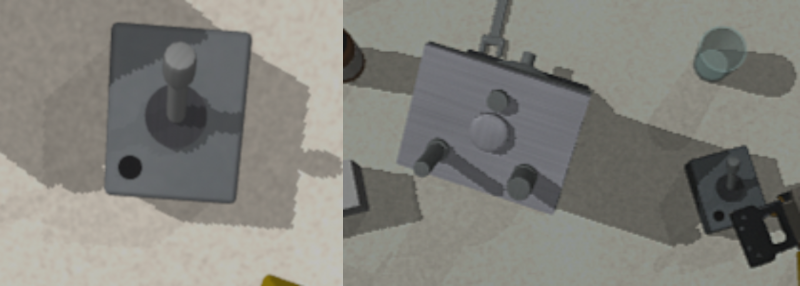

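The lever now leans away from the robot, with its knob at (180,60) in the crop. The drift at (430,157) and the bolt at (521,180) are both seated, and the jar, beaker and wrench have not moved.

```bash
python3 -c "
from h import *
print(robot.job_done(), robot.observe()['t'])"
```

```text
the job is handed in; nothing more can be done
the job is handed in; nothing more can be done
```

Job handed in at about 47 s of the 72 s: the drift pin is home in the left hole, the bolt is home in the right hole, the grey isolator is on, and the jar, beaker and wrench were not touched.

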